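Bolt the candle mould shut

TASK

Draw the loose T-handled bolt out from under the wooden riser, lay it flat between the rails of the mould clamp with its nose pointing at the keeper but still outside it, and let go. Then take it again by the T-handle's crossbar, between the fingers, slide it along the rails into the keeper until it bears on the hidden stop (press with more than 6 N, never more than 60 N), and let go. Leave the candles and the jar standing where they are.

Things in the scene. Friction and masses are not known exactly. Their poses are not given: they have to be found in the camera images.
- bolt: Loose steel bolt, 0.3 kg, wooden T-handle. Bar 24 mm wide (x), 150 mm long (y -75 to +75), 20 mm high; last 10 mm of the nose (+y end) steps in to 18 wide, 15 high. At y = -66 a 16 mm post rises to the T-handle. Origin: centre of the bar's underside. Starts flat on the table, T-handle under the riser's roof (not reachable from above), about 95 mm of its nose end out at the riser's open +y side
- bolt_nose (a point): middle of the lower edge of the bolt's nose: bolt frame (0, +75, 0) mm; axes as the bolt's
- bolt_handle (a point): centre of the T-handle's crossbar: bolt frame (0, -66, +51) mm. The crossbar is 90 mm long (x, across the bolt), 16 mm thick (y), 22 mm high (z 40 to 62 mm above the bolt's underside): take it by its 16 mm thickness, fingers closing along the bolt. Axes as the bolt's
- frame: Mould clamp, fixed: dark steel base plate 10 mm thick, x -50 to +175, y -145 to +145 mm. Along y at x = 0 runs the track: two rails 8 mm high, 8 mm wide, 29 mm apart, from y = -140 to +30 mm, leading to the keeper. A mould tube, 80 mm in diameter, 130 mm high, stands at x = +122, y = +85 mm. Origin: table level, under the track's centreline. The bolt slides to +y
- keeper_mouth (a point): middle of the lower edge of the keeper's mouth: frame (0, +30, +10) mm, on the base plate's top; x across the track, y into the keeper, z up. The keeper is a roofed steel tunnel 100 mm long, inside 27 mm wide and 23 mm high, outside 47 mm wide, its top 39 mm above the table
- stop: steel stop block hidden inside the keeper, set 55 to 80 mm behind the mouth, differently each time, and held there by a screw. Origin: middle of the lower edge of the face that the nose comes to bear on; y points into the keeper
- riser: Low wooden display riser, fixed: a roof 184 mm (x) by 140 mm (y), underside 85 mm and top 97 mm above the table, on 12 mm side walls at x = +-86 mm, open at both y ends. Three short candles stand on its -y half, to 165 mm above the table. Origin: table level under its centre; the bolt sticks out of the +y side (roof edge at y = +70 mm)
- star_candle: bystander: star-shaped candle 80 mm wide and 105 mm high; origin at the centre of its underside
- pillar_candle: bystander: round pillar candle 58 mm in diameter and 170 mm high; origin at the centre of its underside
- jar: bystander: open glass jar 72 mm wide and 85 mm high; origin at the centre of its underside

How it is judged:
On the way, in this order (a step that is already met when the one before it is completed fails the run):
1. the bolt lies still, flat between the rails, handle up, nose towards the keeper (within 5 mm of the centreline), 0 to 40 mm short of its mouth, fingers off it (x of bolt_nose in the frame of keeper_mouth between -0.005 and 0.005 m and z of bolt_nose in the frame of keeper_mouth between -0.004 and 0.004 m and angle between bolt's own z axis and vertical below 0.06 rad and angle between the y axis of bolt and the y axis of frame, either way round below 0.08 rad and y of bolt_nose in the frame of keeper_mouth between -0.04 and 0 m and linear speed of bolt below 0.01 m/s and contact force between the fingers and bolt below 0.3 N), for 0.2 s.
2. the bolt presses on the hidden stop with over 6 N for 0.2 s, pushed with its T-handle between the fingers (TCP within 8 mm of the crossbar along the bolt, 50 mm of its centre) (contact force between bolt and stop above 6 N and contact force between the fingers and bolt above 2 N and y of the grasp point in the frame of bolt_handle between -0.008 and 0.008 m and distance between the grasp point and bolt_handle below 0.05 m), for 0.2 s.
At the end, for the whole second after the job is handed in: The bolt lies flat in the track, handle up, its nose in the keeper and within 3 mm of the hidden stop, at rest and released (x of bolt_nose in the frame of keeper_mouth between -0.005 and 0.005 m and z of bolt_nose in the frame of keeper_mouth between -0.004 and 0.004 m and angle between bolt's own z axis and vertical below 0.06 rad and angle between the y axis of bolt and the y axis of frame, either way round below 0.08 rad and y of bolt_nose in the frame of stop above -0.003 m and linear speed of bolt below 0.01 m/s and contact force between the fingers and bolt below 0.3 N); the robot touches nothing.
It fails at once if the bolt is rammed or dropped: it bears on the mould clamp (rails, keeper or stop) with more than 60 N (contact force between bolt and frame above 60 N).
It fails at once if the star-shaped candle is shifted by more than 20 mm or tipped over (distance of star_candle from where it was at the start of the episode above 0.02 m or angle between star_candle's own z axis and vertical above 0.3 rad).
It fails at once if the tall pillar candle is shifted by more than 20 mm or tipped over (distance of pillar_candle from where it was at the start of the episode above 0.02 m or angle between pillar_candle's own z axis and vertical above 0.3 rad).
It fails at once if the glass jar is shifted by more than 20 mm or tipped over (distance of jar from where it was at the start of the episode above 0.02 m or angle between jar's own z axis and vertical above 0.3 rad).
It also fails if it takes over 64 s, if anything falls off the work surface, if the arm or the gripper's body presses on something with over 40 N, if the wrist force passes 120 N, or if a joint passes its speed limit or range.

ROBOT

A 7-joint arm with a two-finger parallel gripper is mounted at the origin on the work surface. World frame = base frame: x ahead of the robot, y to its left, z up, the work surface at z = 0. Lengths are in m, angles in rad, forces in N, time in s.
With the tool pointing down it reaches from about 0.375 to 0.925 m from the base axis. Payload 3.1 kg.
Tool frame: the origin (TCP) lies between the finger pads, 19 mm behind the fingertips; this is the grasp point; z points along the fingers, y is the line along which they close (so a half turn about z gives the same grasp; the last joint's range is limited). The gripper opens to 85 mm and grips with 20 to 120 N. Pads are 22 mm wide; open, the fingers measure 114 mm over their backs; the gripper's body (76 mm by 85 mm) begins 54 mm behind the grasp point. The pads swing forward as they close: fully open they stand 13 mm farther back than shut.
Start: joints at [-1.41, 0.383, 0.044, 1.598, -0.018, 1.161, -0.05], TCP at [0.166, 0.628, 0.25] pointing down, gripper open.
Joint ranges: [-2.61, 2.61], [-0.41, 2.15], [-1.48, 1.57], [0, 2.5], [-1.57, 4.71], [0.05, 1.97], [-2.85, 2.85]. Speed limits (rad/s): [2.79, 2.79, 3.14, 3.14, 3.14, 3.14, 3.14].

INTERFACE

Orientations are given as a unit quaternion [x, y, z, w].
In Python, from bench import move_ptp, movel, move_j, move_gripper, pause, inverse_kinematics, read_camera, camera_params, MotionError, sign_off, look_for, tip_of, read_time_s, read_qpos, read_joint_vel, read_effort, read_eef_pos, read_tcp_rot, read_ft_force, read_ft_torque, read_finger_gap, read_grasp_force gives the robot as it stands. Calls block until the motion is done:
- move_ptp(position, orientation): joint-space move of the TCP to a pose.
- movel(position, orientation=None, speed=0.15): straight line of the TCP; orientation=None keeps the orientation; speed is the mean speed in m/s.
- move_j(angles): joint-space move.
- move_gripper(opening, effort=None): finger opening in m; effort is the grip in N (None keeps the last); returns when the fingers have stopped.
- pause(seconds).
- inverse_kinematics(position, orientation): joint angles nearest the present ones, or None.
- read_camera(name): name is "side" or "top"; returns the picture (400x640x3 uint8, red, green, blue); there is no depth.
- camera_params(name): a dict with "K" (3x3 intrinsics, pixels), "dist_coeffs" ([k1, k2, p1, p2, k3] as OpenCV has them; the pictures are not rectified), "camera_from_world" (4x4, takes a point from world to camera coordinates). Camera axes: x right, y down, z forward; pixel columns grow to the right and rows downward; lengths in m; the calibration is good to about 2 mm. A picture is of the moment at which its call begins. camera_params takes no time and is no camera call.
A pose or a line that the arm cannot do raises MotionError and nothing moves.
- sign_off(): hands the job in; it is judged then, once.
Trained networks look in the newest picture that a camera, given by its name, has taken for a name from the list of things; names that differ only in an ending like _2 or _b are one class to them, and where a whole thing is asked for, a point or a joint stands for the part that bears it (a point fixed in the world has none). Each returns a list of dicts, best first, with "confidence" (0 to 1); they miss things now and then, are a little off and sometimes report something else, mostly with a low value. They report only what shows in the picture. A call takes as long as a camera call.
- look_for(camera, name): "at" ([column, row] in pixels, amid what is visible of it).
- tip_of(camera, name): "at" ([column, row] in pixels: a listed point, or the origin of a listed thing).
Readings, each from a call of its own:
- read_time_s(): time.
- read_qpos(): joint angles.
- read_joint_vel(): joint speeds.
- read_effort(): joint torques, N m.
- read_eef_pos(): TCP position.
- read_tcp_rot(): TCP orientation.
- read_ft_force(): force on the tool from outside, world axes, zero at the start.
- read_ft_torque(): the same for the moment, N m.
- read_finger_gap(): finger opening in m.
- read_grasp_force(): force on a finger pad.
Only numpy, scipy, OpenCV 4.12 (cv2) and the standard library are available. Lean on these libraries where they do the work, as an engineer would, in place of code of your own. Each camera call takes 0.05 s, during which the arm holds its last target. There are 200 camera calls.

## Working session

There is one attempt and no reset: what is moved stays moved. The work goes in short steps, each a Python script; the robot and the scene stay as the last script left them, time stands still between calls to the robot, and variables do not carry over. Pictures are saved under pics/ and viewed, at most 10 in all, crops included, and the job is handed in when it is done.

```bash
mkdir -p pics; ls; cat > h.py <<'E'
import numpy as np, cv2
from bench import *
def P(c):
    p=camera_params(c); return np.array(p["K"],float),np.array(p["dist_coeffs"],float),np.array(p["camera_from_world"],float)
def ray(c,px):
    K,d,T=P(c); u=cv2.undistortPoints(np.array([[px]],float),K,d)[0,0]
    R=T[:3,:3]; o=-R.T@T[:3,3]; v=R.T@np.array([u[0],u[1],1]); return o,v/np.linalg.norm(v)
def on_z(c,px,z):
    o,v=ray(c,px); return o+v*(z-o[2])/v[2]
def tri(a,b):
    (o1,v1),(o2,v2)=ray("top",a),ray("side",b)
    s=np.linalg.lstsq(np.c_[v1,-v2],o2-o1,rcond=None)[0]
    p,q=o1+v1*s[0],o2+v2*s[1]; return (p+q)/2,np.linalg.norm(p-q)
def proj(c,X):
    K,d,T=P(c); return cv2.projectPoints(np.array(X,float).reshape(-1,1,3),cv2.Rodrigues(T[:3,:3])[0],T[:3,3],K,d)[0][:,0]
def snap(c,f=None):
    im=read_camera(c)
    if f: cv2.imwrite("pics/"+f,im[:,:,::-1])
    return im
E
python3 - <<'E'
from h import *
snap("top","t0.png");snap("side","s0.png")
for n in ["bolt","bolt_nose","bolt_handle","frame","keeper_mouth","riser","star_candle","pillar_candle","jar"]:
    a=tip_of("top",n);b=tip_of("side",n)
    print(n,[(np.round(x["at"],1).tolist(),round(x["confidence"],2)) for x in a[:2]],[(np.round(x["at"],1).tolist(),round(x["confidence"],2)) for x in b[:2]], end=" ")
    if a and b: 
        p,e=tri(a[0]["at"],b[0]["at"]);print(p.round(4),round(e,4))
    else: print()
for c in("top","side"):
    T=P(c)[2]; print(c,(-T[:3,:3].T@T[:3,3]).round(3), T[:3,:3].round(2).tolist())
print(read_tcp_rot(),read_time_s())
E
```

```text
pics
bolt [([435.1, 227.0], 0.97)] [([296.3, 341.5], 0.81)] [ 0.473  -0.292   0.0082] 0.0023
bolt_nose [] [([294.6, 307.3], 0.6)] 
bolt_handle [] [] 
frame [([263.2, 194.1], 0.97), ([411.2, 227.7], 0.47)] [([310.4, 178.2], 0.68)] [ 0.5605  0.1713 -0.    ] 0.0009
keeper_mouth [([251.7, 189.1], 0.9)] [([309.9, 168.1], 0.77), ([271.7, 121.8], 0.57)] [0.5672 0.2006 0.0134] 0.009
riser [([467.8, 233.7], 0.65)] [([297.3, 387.8], 0.91)] [ 0.4606 -0.3801  0.0054] 0.0082
star_candle [([421.2, 140.2], 0.63)] [([406.5, 311.0], 0.74)] [ 0.7153 -0.2619  0.0026] 0.0034
pillar_candle [([475.4, 148.7], 0.89)] [([418.4, 392.0], 0.94)] [ 0.695  -0.4181 -0.0091] 0.0066
jar [([160.2, 225.5], 0.84)] [([272.6, 123.6], 0.56)] [ 0.4693  0.4511 -0.0025] 0.0047
top [0.294 0.009 1.379] [[0.01, -1.0, -0.0], [-0.98, -0.01, -0.19], [0.19, 0.0, -0.98]]
side [ 0.498 -0.567  0.756] [[0.99, -0.15, -0.02], [-0.12, -0.74, -0.66], [0.08, 0.65, -0.75]]
[ 1.29010807e-01  9.91643187e-01  1.36907824e-05 -1.71145150e-05] 1.0
```

View pics/t0.png

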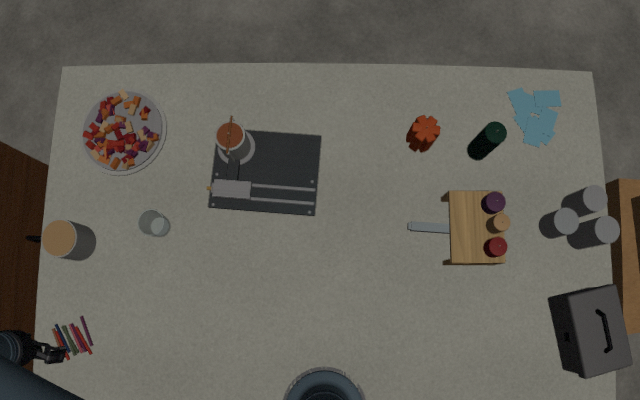

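View pics/s0.png

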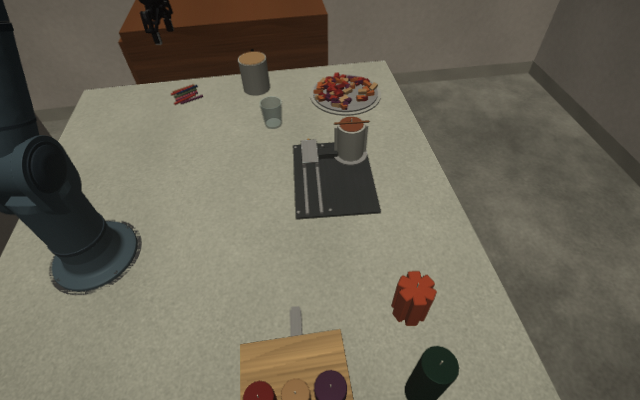

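The top view shows the bolt's nose at about (408,227), coming out of the riser edge at x≈449. The clamp is around (265,170), with the keeper on the left and the jar at (155,223). The candles stand well clear. I need enlarged crops for accuracy.

```bash
python3 - <<'E'
import cv2, numpy as np
t=cv2.imread("pics/t0.png");s=cv2.imread("pics/s0.png")
def crop(im,x,y,w,h,k):
    c=cv2.resize(im[y:y+h,x:x+w],None,fx=k,fy=k,interpolation=cv2.INTER_CUBIC); return cv2.convertScaleAbs(c,alpha=1.5)
a=crop(t,200,115,130,105,5) # 650x525
cv2.imwrite("pics/c1.png",a)
b=np.vstack([crop(t,400,205,60,45,8)[:300,:400],np.zeros((0,400,3),np.uint8)])
c=crop(s,270,295,50,50,6); 
d=crop(s,285,130,100,95,6)
can=np.zeros((600,800,3),np.uint8); can[:300,:200*2]=b[:300,:400] ; can[300:600,:300]=c
cv2.imwrite("pics/c2.png",can)
E
```

```text
(no output)
```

View pics/c1.png

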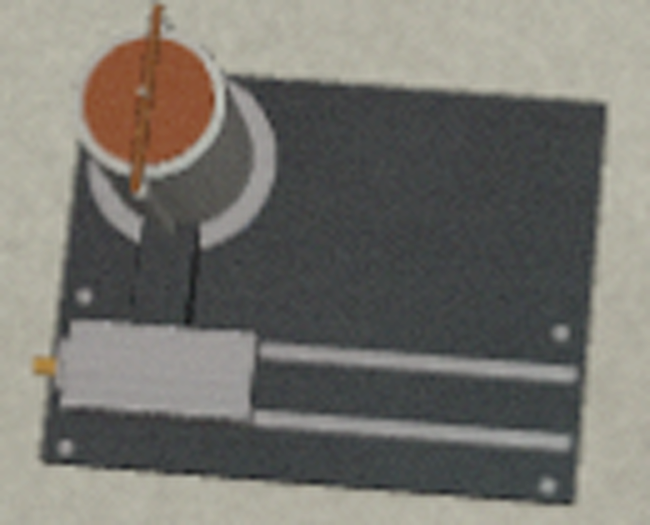

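View pics/c2.png

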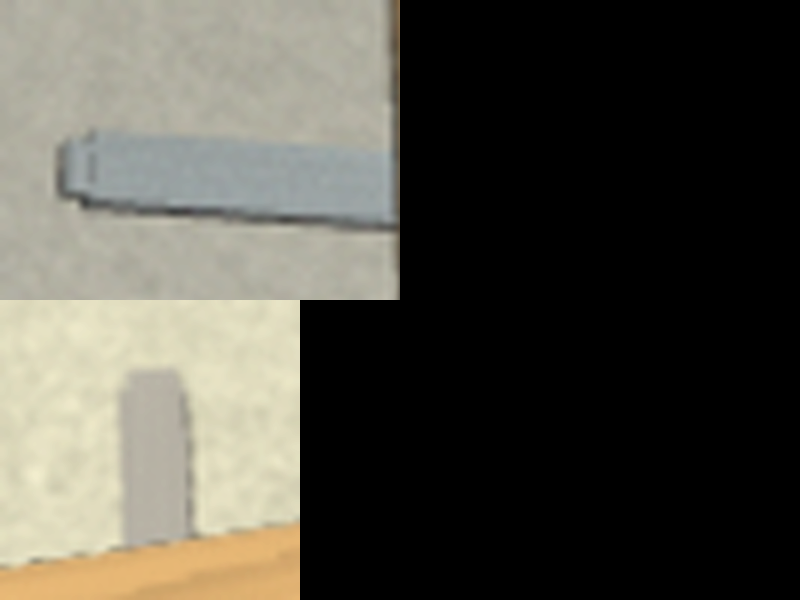

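The clamp crop shows plate corners at crop (607,103), (574,503) and (42,462), rail ends at (577,374) and (571,443), and the keeper mouth's top corners at (256,332) and (252,418). The bolt crop shows the bar's top edges from (95,131) to (390,151) and from (85,203) to (390,222). The step is at column 92 and the nose end at 62.

```bash
python3 - <<'E'
from h import *
from scipy.optimize import least_squares
up=lambda p,k,o:np.array([(p[0]+.5)/k-.5+o[0],(p[1]+.5)/k-.5+o[1]])
pts=[((607,103),(175,-145,10)),((574,503),(-50,-145,10)),((42,462),(-50,145,10)),((577,374),(18.5,-140,18)),((571,443),(-18.5,-140,18)),((256,332),(23.5,30,39)),((252,418),(-23.5,30,39))]
px=np.array([up(a,5,(200,115)) for a,_ in pts]); F=np.array([b for _,b in pts])/1000
def X(q,F):
    c,s=np.cos(q[2]),np.sin(q[2]); return F@np.array([[c,-s,0],[s,c,0],[0,0,1]]).T+[q[0],q[1],0]
r=least_squares(lambda q:(proj("top",X(q,F))-px).ravel(),[.56,.17,0])
print("frame",r.x,np.abs(r.fun).max(),"resid",r.fun.round(2)); 
for z in [(.0)]: print("mouth world",X(r.x,np.array([[0,.03,.01]])))
print("frame proj side", proj("side",X(r.x,F)).round(1).tolist())
# bolt
o=(400,205)
A=on_z("top",up((95,131),8,o),.02);B=on_z("top",up((390,151),8,o),.02);C=on_z("top",up((85,203),8,o),.02);D=on_z("top",up((390,222),8,o),.02)
print(A,B,C,D)
S=on_z("top",up((92,168),8,o),.02);N=on_z("top",up((62,168),8,o),.0)
print("step",S,"nose",N, "yaw",np.arctan2(-(A-B)[0],(A-B)[1]),np.arctan2(-(C-D)[0],(C-D)[1]))
# side: step corners near (125,75+..)
o=(270,295)
sl,sr,nt=up((125,388-300),6,o),up((186,388-300),6,o),up((155,370-300),6,o)
print("side z.02",on_z("side",sl,.02),on_z("side",sr,.02),on_z("side",nt,.015))
print("tri step",tri(up((92,168),8,(400,205)),(sl+sr)/2))
E
```

```text
frame [ 0.56248813  0.17173282 -0.06821631] 0.7564390903636422 resid [ 0.41 -0.55  0.43  0.13 -0.42 -0.11 -0.02  0.07  0.06 -0.14  0.29  0.17
 -0.76  0.36]
mouth world [[0.56453303 0.20166305 0.01      ]]
frame proj side [[380.8, 209.9], [295.3, 216.3], [292.3, 143.8], [321.3, 210.9], [307.1, 212.0], [318.2, 160.4], [301.8, 161.5]]
[ 0.48836086 -0.22595106  0.02      ] [ 0.48226571 -0.32506075  0.02      ] [ 0.4643129  -0.22213632  0.02      ] [ 0.45849684 -0.32430101  0.02      ]
step [ 0.47598961 -0.22469904  0.02      ] nose [ 0.47860767 -0.21797611  0.        ] yaw -0.061421747073617174 -0.05686688717304404
side z.02 [ 0.46700878 -0.22667402  0.02      ] [ 0.48838068 -0.23002545  0.02      ] [ 0.47807781 -0.21923793  0.015     ]
tri step (array([ 0.4771709 , -0.22565786,  0.01391465]), np.float64(0.0007466357507371197))
```

```bash
cat >> h.py <<'E'
from scipy.spatial.transform import Rotation as Rn
def down(ang, near=None):
    """tool z down, tool y along world angle ang (mod pi); pick smaller joint-7 angle at pos near"""
    best=None
    for a in (ang,ang+np.pi):
        y=np.array([np.cos(a),np.sin(a),0]);z=np.array([0,0,-1.]);q=Rn.from_matrix(np.c_[np.cross(y,z),y,z]).as_quat()
        j=inverse_kinematics(near,q)
        if j is not None and (best is None or abs(j[6])<best[0]): best=(abs(j[6]),q,j)
    return best[1]
E
python3 - <<'E'
from h import *
p=np.array([.4757,-.2405,.15]); q=down(-.06,p); print(inverse_kinematics(p,q))
move_ptp(p,q); move_gripper(.05,60)
movel([p[0],p[1],.024]); print(read_ft_force())
move_gripper(0.0,60); print(read_finger_gap(),read_grasp_force(),read_eef_pos(),read_time_s())
d=np.array([.059,.998])*.165
t=[p[0]+d[0],p[1]+d[1],.024]; movel(t,speed=.12); print(read_ft_force(),read_finger_gap(),read_eef_pos())
move_gripper(.05); movel([t[0],t[1],.16],speed=.2)
# move aside so cameras see the bolt
q2=down(np.pi/2-.06,[.40,-.2,.25]); move_ptp([.40,-.25,.25],q2)
snap("top","t1.png");snap("side","s1.png")
for n in ["bolt","bolt_nose","bolt_handle"]:
    a=tip_of("top",n);b=tip_of("side",n); print(n,a[:2],b[:2])
    if a and b: print(tri(a[0]["at"],b[0]["at"]))
print(read_time_s())
t=cv2.imread("pics/t1.png")
g=np.array(proj("top",[[.485,-.12,.03]])[0],int)
print(g);x,y=g[0]-50,g[1]-32
c=cv2.resize(t[y:y+65,x:x+100],None,fx=8,fy=8,interpolation=cv2.INTER_CUBIC); cv2.imwrite("pics/c3.png",cv2.convertScaleAbs(c,alpha=1.5)); print(x,y)
E
```

```text
[-0.39139329  0.41098697  0.93526338  1.99971559 -0.41232389  0.93112999
  0.69723982]
[-0.96690456 -0.5660183   0.48182382]
0.022544905956708435 60.80044984817505 [ 0.47660862 -0.2408769   0.02525057] 6.025
[ 0.26702585 -3.71695873  6.77581863] 0.022485907374098585 [ 0.48698981 -0.07813472  0.02522785]
bolt [{'at': [371.0, 225.5], 'confidence': 0.93}] [{'at': [292.2, 273.2], 'confidence': 0.67}]
(array([ 0.47901804, -0.12151454, -0.01314455]), np.float64(0.0016472315885025953))
bolt_nose [{'at': [347.9, 218.8], 'confidence': 0.84}] [{'at': [292.8, 244.7], 'confidence': 0.62}]
(array([ 0.49076007, -0.05813218,  0.01324102]), np.float64(0.006004500816246074))
bolt_handle [{'at': [402.3, 223.7], 'confidence': 0.66}] [{'at': [295.4, 289.1], 'confidence': 0.96}]
(array([ 0.47998243, -0.19658649,  0.04709576]), np.float64(0.005922113391582293))
10.275
[371 221]
321 189
```

View pics/c3.png

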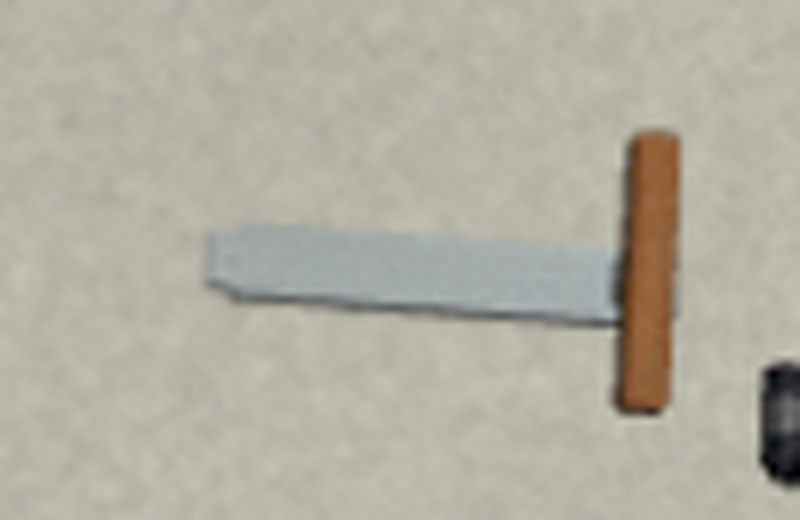

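The bolt is out. The crossbar's top face has crop corners (634,133), (680,133), (665,412) and (618,412), and the bar's top edges run from (240,226) to (620,250) and from (235,295) to (615,320).

```bash
python3 - <<'E'
from h import *
up=lambda p:np.array([(p[0]+.5)/8-.5+321,(p[1]+.5)/8-.5+189])
c=[on_z("top",up(p),.062) for p in [(634,133),(680,133),(665,412),(618,412)]]
print("crossbar centre",np.mean(c,0),"len",np.linalg.norm((c[0]+c[1]-c[2]-c[3])/2),"thick",np.linalg.norm(c[0]-c[1]))
v=(c[0]+c[1]-c[2]-c[3])/2; print("yaw",np.arctan2(v[1],v[0]))
e=[on_z("top",up(p),.02) for p in [(240,226),(620,250),(235,295),(615,320)]]
for a,b in((0,1),(2,3)):
    w=e[a]-e[b]; print(np.arctan2(-w[0],w[1]))
m=(e[0]+e[2])/2;k=(e[1]+e[3])/2;u=(m-k)/np.linalg.norm(m-k);
n=on_z("top",up((208,258)),.0075); print("nose",n,"handle from bar line",k+u*(((n-k)@u)-141), "mid",m,u)
print("handle", n-u*.141, "line offset", m+u*((n-u*.141-m)@u))
s=cv2.imread("pics/s1.png"); cv2.imwrite("pics/c4.png",cv2.convertScaleAbs(cv2.resize(s[235:310,250:340],None,fx=8,fy=8,interpolation=cv2.INTER_CUBIC),alpha=1.5))
E
```

```text
crossbar centre [ 0.47805018 -0.19351492  0.062     ] len 0.09059763614949619 thick 0.014955446437491566
yaw -0.07232420565725554
-0.05540436716365968
-0.05835243052235093
nose [ 0.48911569 -0.05423153  0.0075    ] handle from bar line [-7.52810370e+00 -1.40826119e+02  2.00000000e-02] mid [ 0.48660299 -0.06340499  0.02      ] [0.05684564 0.99838298 0.        ]
handle [ 0.48110046 -0.19500353  0.0075    ] line offset [ 0.4791165  -0.19489056  0.02      ]
```

View pics/c4.png

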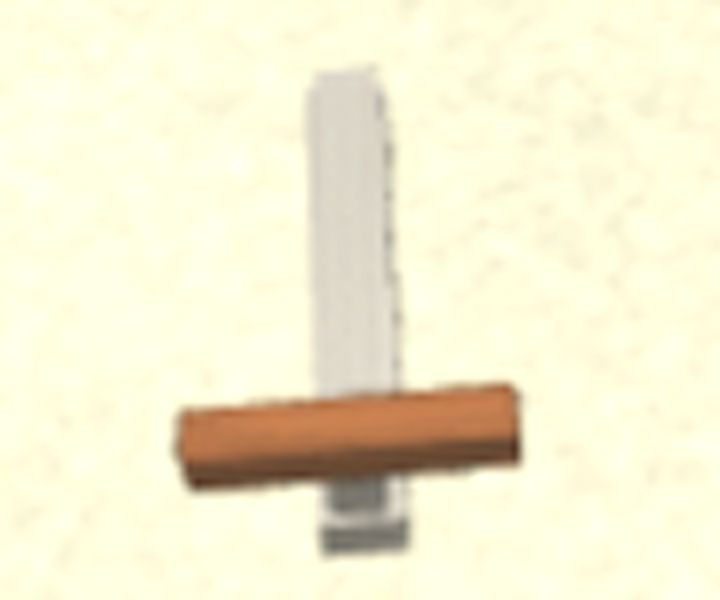

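```bash
python3 - <<'E'
from h import *
up=lambda p,k,o:np.array([(p[0]+.5)/k-.5+o[0],(p[1]+.5)/k-.5+o[1]])
print("tri crossbar top",tri(up((649,272),8,(321,189)),up((350,427),8,(250,235))))
h=np.array([.4785,-.194]); q=down(np.pi/2-.06,[*h,.15]); print(inverse_kinematics([*h,.15],q))
move_ptp([*h,.15],q); move_gripper(.06,60); movel([*h,.051]); print(read_eef_pos(),read_ft_force())
move_gripper(0,80); print(read_finger_gap(),read_grasp_force(),read_eef_pos())
movel([*h,.115]); print(read_ft_force(),read_ft_torque())
M=np.array([.5645,.2017]); th=-.0682; d=np.array([-np.sin(th),np.cos(th)])
t=M-d*.161; q2=down(np.pi/2+th,[*t,.1])
print(t,inverse_kinematics([*t,.085],q2),read_time_s())
movel([*t,.115],q2,speed=.15); movel([*t,.085]); print(read_eef_pos(),read_finger_gap(),read_ft_force(),read_time_s())
im=snap("top","t2.png");snap("side","s2.png")
c=cv2.resize(im[160:225,235:340,::-1],None,fx=7.6,fy=7.6,interpolation=cv2.INTER_CUBIC)
d_=cv2.resize(snap("side")[140:230,280:350,::-1],None,fx=4,fy=4)
cv2.imwrite("pics/c5.png",cv2.convertScaleAbs(c,alpha=1.7)); print(c.shape)
E
```

```text
tri crossbar top (array([ 0.47909454, -0.19494749,  0.05212827]), np.float64(0.0004925824912644219))
[-0.40236845  0.33080746  0.8196876   2.03526071 -0.30799818  0.89970865
 -1.04602417]
[ 0.47911408 -0.19449484  0.05160367] [0.17508229 0.52789293 0.87248142]
0.014897657068646509 78.99558305740356 [ 0.47947594 -0.19483144  0.05210755]
[-0.36801431  0.37451233 -4.79555879] [-0.22187615  0.0580696   0.02158923]
[0.55352831 0.04107428] [-0.18155922  0.41362158  0.03893066  1.9503769  -0.02229048  0.77799728
  1.37256696] 13.1417
[0.55215719 0.04083163 0.08401488] 0.014353392035051546 [ 0.41166148 -0.41138961 -3.95329765] 16.775
(494, 798, 3)
```

View pics/c5.png

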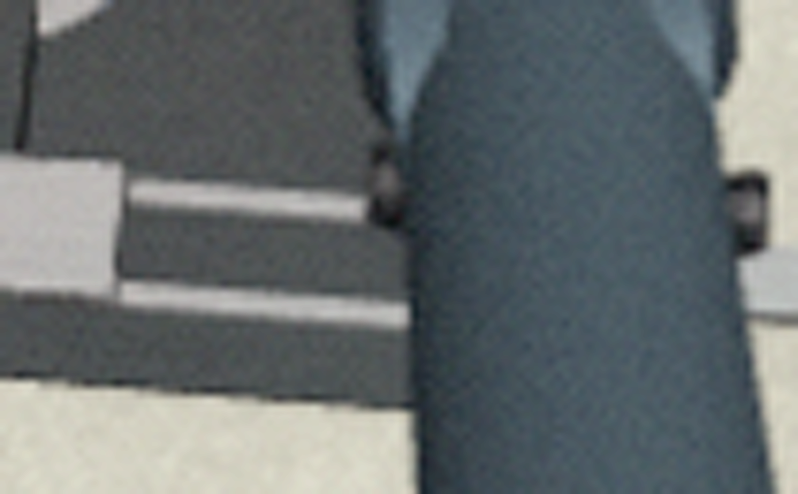

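The half-turn choice flipped the bolt: the nose points to −y here, with the bolt showing at (770,280). I'll turn it back with the other half-turn, at a safe height.

```bash
python3 - <<'E'
from h import *
t=np.array([.5535,.0411]); th=-.0682
movel([*t,.13])
a=np.pi/2+th
cands=[]
for k in (a,a+np.pi):
    y=np.array([np.cos(k),np.sin(k),0]);z=np.array([0,0,-1.]);q=Rn.from_matrix(np.c_[np.cross(y,z),y,z]).as_quat(); cands.append((q,inverse_kinematics([*t,.13],q)))
cur=read_qpos(); print(cur, [c[1] for c in cands])
q=max(cands,key=lambda c:abs(c[1][6]-cur[6]))[0]; np.save("q.npy",q)
move_ptp([*t,.13],q); movel([*t,.085]); print(read_eef_pos(),read_finger_gap(),read_ft_force(),read_ft_torque(),read_time_s())
im=snap("top","t3.png")[:,:,::-1];s=snap("side","s3.png")[:,:,::-1]
c=cv2.resize(im[165:225,240:315],None,fx=8,fy=8,interpolation=cv2.INTER_CUBIC)[:300]
d=cv2.resize(s[135:235,270:370],None,fx=6,fy=6,interpolation=cv2.INTER_CUBIC)
can=np.zeros((600,800,3),np.uint8); can[:300,:600]=c; cv2.imwrite("pics/c6.png",cv2.convertScaleAbs(np.vstack([c,np.zeros((300,600,3),np.uint8)]) if 0 else c,alpha=1.7)); cv2.imwrite("pics/c7.png",cv2.convertScaleAbs(d,alpha=1.4))
E
```

```text
[-0.20599722  0.34527468  0.06706719  1.92936602 -0.02999807  0.86552797
  1.37904444] [array([-0.2059414 ,  0.3465754 ,  0.06699374,  1.92996742, -0.02985647,
        0.8659867 ,  1.3790232 ]), array([-1.13052288,  0.87304624,  1.37263554,  1.96700871, -0.9524331 ,
        1.17328386, -1.00329496])]
[0.55317072 0.04072805 0.08471578] 0.014313405785894134 [ 0.90750543  0.64932289 -3.53940795] [-0.27933057 -0.0607045  -0.02992779] 19.8667
```

View pics/c6.png

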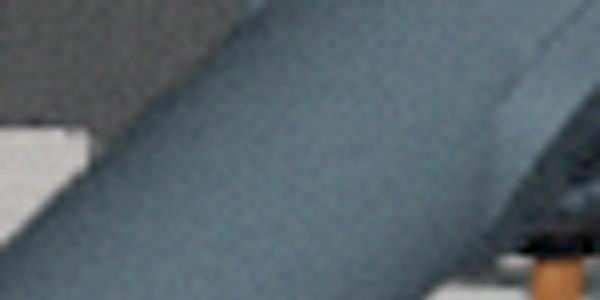

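View pics/c7.png

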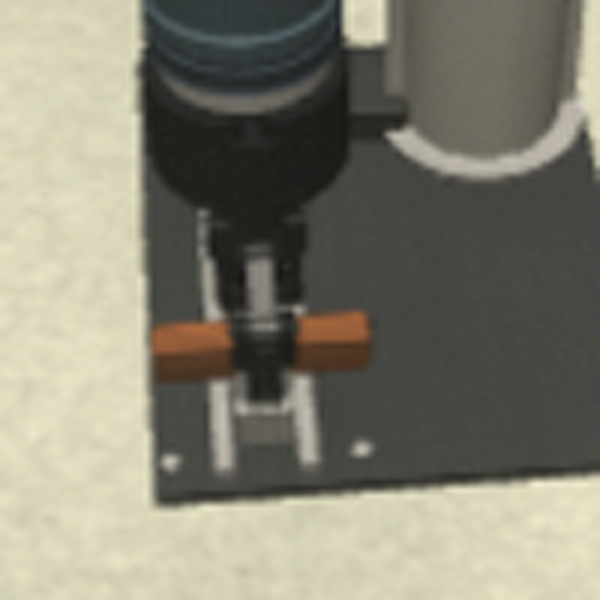

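The side view shows the bolt upright over the track. The crossbar runs from crop (153,352) to (371,338), the tail face is around (240–290, 428), and the rail ends are at (222,472) and (310,462). I'll compare these with the model projection.

```bash
python3 - <<'E'
from h import *
th=-.0682; M=np.array([.5645,.2017]); R=Rn.from_euler('z',th).as_matrix()
def crop(X): return ((proj("side",X)-[270,135]+.5)*6-.5).round(1).tolist()
t=read_eef_pos(); print(t, R.T[:2,:2]@(t[:2]-M))
B=np.array([[-45,-74,40],[45,-74,40],[-45,-74,62],[45,-74,62],[-12,-75,0],[12,-75,0],[-12,-75,20],[12,-75,20]])/1000
W=(B-[0,-.066,.051])@R.T+t
print("bolt model",crop(W))
F=np.array([[-22.5,-140,10],[-14.5,-140,10],[14.5,-140,10],[22.5,-140,10]])/1000
print("rails",crop(F@R.T+[*(M-R[:2,:2]@[0,.03]),0]))
print([(x["at"],x["confidence"]) for x in tip_of("side","bolt_handle")], (proj("side",t)))
# edges: row profile through tail face & rails
s=cv2.imread("pics/s3.png").astype(int).mean(2)
for r in (192,197,202,205,207,209): print(r,s[r,302:328].round().astype(int).tolist())
for r in range(188,200): print(r, "cb", s[r,290:336:1].round().astype(int).tolist()) if r in(192,195) else 0
E
```

```text
[0.55433065 0.04067096 0.08600548] [ 0.00082796 -0.16134771]
bolt model [[156.0, 380.9], [372.6, 365.1], [152.0, 345.2], [372.7, 329.2], [240.1, 438.6], [296.0, 434.5], [237.9, 408.3], [294.8, 404.1]]
rails [[216.7, 476.5], [235.0, 475.2], [301.2, 470.2], [319.5, 468.9]]
[([319.3, 191.7], 0.9), ([302.5, 388.6], 0.61)] [[313.29810503 191.39818681]]
192 [69, 68, 66, 66, 65, 66, 52, 29, 22, 24, 25, 28, 28, 28, 23, 21, 20, 33, 46, 47, 44, 43, 42, 41, 42, 41]
197 [37, 37, 40, 43, 45, 45, 43, 59, 58, 36, 24, 26, 26, 22, 35, 58, 71, 80, 81, 70, 50, 42, 46, 48, 49, 48]
202 [51, 51, 51, 104, 125, 125, 84, 105, 109, 83, 72, 72, 74, 73, 72, 111, 113, 118, 126, 115, 75, 48, 48, 48, 48, 48]
205 [52, 51, 50, 105, 126, 127, 86, 59, 64, 67, 68, 65, 67, 66, 67, 69, 66, 105, 125, 127, 92, 56, 48, 48, 48, 49]
207 [52, 51, 51, 90, 120, 128, 93, 60, 62, 67, 66, 66, 68, 67, 65, 68, 65, 90, 119, 127, 102, 64, 49, 48, 49, 49]
209 [51, 51, 50, 88, 119, 127, 103, 66, 53, 54, 51, 49, 50, 51, 50, 50, 50, 75, 113, 127, 102, 65, 49, 48, 48, 49]
192 cb [148, 150, 148, 146, 104, 72, 72, 72, 71, 71, 70, 70, 69, 68, 66, 66, 65, 66, 52, 29, 22, 24, 25, 28, 28, 28, 23, 21, 20, 33, 46, 47, 44, 43, 42, 41, 42, 41, 40, 41, 41, 40, 46, 49, 49, 50]
195 cb [152, 150, 148, 146, 112, 63, 43, 43, 44, 44, 44, 44, 42, 43, 43, 43, 41, 41, 32, 24, 22, 23, 24, 24, 24, 25, 25, 24, 23, 34, 39, 40, 39, 39, 38, 39, 39, 39, 38, 38, 38, 43, 47, 49, 49, 49]
```

```bash
python3 - <<'E'
from h import *
q=np.load("q.npy"); t=[.5535,.0411]
movel([*t,.072],q,speed=.05); print(read_ft_force(),read_eef_pos())
b=np.mean([read_ft_force()[2] for _ in range(5)])
for z in np.arange(.070,.0585,-.001):
    movel([*t,z],q,speed=.03); f=read_ft_force(); print(round(z,3),np.round(f,1),read_eef_pos().round(4),np.round(read_ft_torque(),2))
    if f[2]-b>5: break
print(read_time_s())
E
```

```text
[ 0.47428623 -0.42795145 -4.26636237] [0.55310718 0.04114967 0.07153121]
0.07 [ 0.3 -0.3 -4.2] [0.5535 0.0411 0.07  ] [-0.26  0.05  0.02]
0.069 [ 0.8 -1.1 -3.7] [0.5535 0.0411 0.069 ] [-0.24  0.01  0.02]
0.068 [ 0.9 -0.6 -4.1] [0.5535 0.0411 0.0679] [-0.25 -0.05 -0.02]
0.067 [ 0.3  0.5 -5. ] [0.5534 0.0411 0.0669] [-0.22  0.01  0.02]
0.066 [-0.1  0.5 -3.3] [0.5534 0.0411 0.0659] [-0.24  0.03 -0.  ]
0.065 [ 0.4 -0.3 -4.8] [0.5534 0.0411 0.0649] [-0.2  -0.01  0.02]
0.064 [-0.2  0.1 -4.5] [0.5534 0.0411 0.0639] [-0.22  0.01  0.01]
0.063 [ 0.5 -0.8 -4.7] [0.5534 0.0411 0.0629] [-0.26  0.04 -0.01]
0.062 [ 0.5 -1.  -2.4] [0.5537 0.041  0.0622] [-0.13  0.06  0.  ]
0.061 [-2.6  0.6  6. ] [0.5537 0.041  0.0622] [0.03 0.66 0.05]
22.925
```

```bash
python3 - <<'E'
from h import *
q=np.load("q.npy"); t=[.5535,.0411]
movel([*t,.062],q,speed=.03); move_gripper(.05); pause(.3); movel([*t,.13],q); move_ptp([.45,-.2,.2],q); 
im=snap("top","t4.png")[:,:,::-1]; s=snap("side","s4.png")[:,:,::-1]
for n in("bolt_nose","bolt_handle","keeper_mouth"):
    a=tip_of("top",n);b=tip_of("side",n); print(n,a[:1],b[:1],(tri(a[0]["at"],b[0]["at"]) if a and b else ""))
c=cv2.resize(im[165:215,235:335],None,fx=8,fy=8,interpolation=cv2.INTER_CUBIC)
cv2.imwrite("pics/c8.png",cv2.convertScaleAbs(c,alpha=1.7)); print(read_time_s())
E
```

```text
bolt_nose [{'at': [259.9, 187.4], 'confidence': 0.71}] [{'at': [312.3, 172.0], 'confidence': 0.72}] (array([0.57127041, 0.17793986, 0.01870601]), np.float64(0.008449874953366675))
bolt_handle [{'at': [311.1, 194.8], 'confidence': 0.86}] [{'at': [317.2, 197.7], 'confidence': 0.73}] (array([0.5563942 , 0.04089528, 0.05803808]), np.float64(0.01451608547703611))
keeper_mouth [{'at': [252.2, 194.8], 'confidence': 0.77}] [{'at': [310.8, 166.2], 'confidence': 0.71}] (array([0.56060907, 0.19937673, 0.01854239]), np.float64(0.010728269482059523))
25.9667
```

View pics/c8.png

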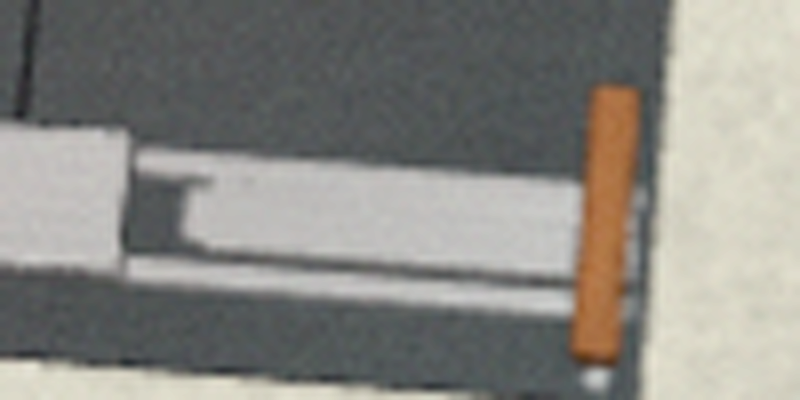

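The bolt lies in the track, parallel to it. The nose is at crop (185,215), about 7 px or 17 mm short of the mouth at column 127, and the crossbar centre is at (606,224). Next I regrip and push.

```bash
python3 - <<'E'
from h import *
q=np.load("q.npy"); t=np.array([.5536,.0411]); th=-.0682; d=np.array([-np.sin(th),np.cos(th)]); z=.0625
print("crossbar", on_z("top",((606.5)/8-.5+235,(224.5)/8-.5+165),.072))
move_ptp([*t,.13],q); movel([*t,z],q,speed=.1); move_gripper(0,60); print(read_finger_gap(),read_grasp_force(),read_eef_pos(),read_ft_force())
along=lambda:float(read_ft_force()[:2]@d)
f0=along()
s=0
for s in np.arange(.01,.0651,.01):
    movel([*(t+d*s),z],q,speed=.06); f=along(); print(round(s,3),round(f-f0,1),np.round(read_ft_force(),1))
    if f-f0<-15: break
else:
    for s in np.arange(.066,.115,.001):
        movel([*(t+d*s),z],q,speed=.02); f=along()
        if f-f0<-14: break
print("stop",s,f-f0,read_ft_force(),read_eef_pos(),read_finger_gap())
pause(.4); print(along()-f0,read_time_s())
E
```

```text
crossbar [0.55217683 0.04180374 0.072     ]
0.014651241745581422 59.912781715393066 [0.55415296 0.04092061 0.06327634] [-0.44951016 -0.57112612  4.3863916 ]
0.01 -2.7 [ 0.2 -3.3  5.9]
0.02 -3.0 [-0.3 -3.5  4.9]
0.03 -2.8 [-1.  -3.4  6.5]
0.04 -3.5 [-1.  -4.1  5.9]
0.05 -3.6 [-2.  -4.1  7.1]
0.06 -3.4 [ 0.1 -4.   6.8]
stop 0.08800000000000002 -14.504006297033259 [ -0.87085662 -15.08014826   6.14394617] [0.55894319 0.1202729  0.06358111] 0.014986065252154354
-13.231507901966195 36.5
```

```bash
python3 - <<'E'
from h import *
q=np.load("q.npy"); t=np.array([.5536,.0411]); th=-.0682; d=np.array([-np.sin(th),np.cos(th)]); z=.0625; f0=-.5
along=lambda:float(np.mean([read_ft_force()[:2]@d for _ in range(3)]))-f0
pr=lambda s:print(round(s,4),round(along(),1),round(float((read_eef_pos()[:2]-t)@d),4))
pr(.088); s=.088
while along()>-22 and s<.1: s+=.001; movel([*(t+d*s),z],q,speed=.02); pr(s)
pause(.5); pr(s)
while along()<-4.5 and s>.075: s-=.001; movel([*(t+d*s),z],q,speed=.03); pr(s)
move_gripper(.05); pr(s); e=read_eef_pos()
movel([e[0],e[1],.14],q,speed=.1); print(read_ft_force())
move_ptp([.45,-.2,.2],q)
im=snap("top","t5.png"); snap("side","s5.png")
for n in("bolt_handle","jar","star_candle","pillar_candle"):
    print(n,[x["at"] for x in tip_of("top",n)[:1]],[x["at"] for x in tip_of("side",n)[:1]])
h=on_z("top",tip_of("top","bolt_handle")[0]["at"],.061); print(h,(h[:2]-t)@d,read_time_s(),read_finger_gap())
# crossbar centre by colour (orange) compared with t4
for f in("t4","t5"):
    hsv=cv2.cvtColor(cv2.imread(f"pics/{f}.png"),cv2.COLOR_BGR2HSV); m=cv2.inRange(hsv,(5,110,60),(20,255,255)); m[:,:262]=0; m[:,330:]=0; m[:165]=0; m[230:]=0
    M=cv2.moments(m,True); c=(M["m10"]/M["m00"],M["m01"]/M["m00"]); print(f,M["m00"],c,on_z("top",c,.072))
E
```

```text
0.088 -13.3 0.0794
0.089 -13.9 0.0794
0.09 -15.9 0.0795
0.091 -17.3 0.0795
0.092 -18.8 0.0796
0.093 -20.1 0.0797
0.094 -20.3 0.0798
0.095 -21.5 0.0798
0.096 -23.2 0.0799
0.096 -23.3 0.0799
0.095 -21.5 0.0798
0.094 -19.9 0.0797
0.093 -18.8 0.0797
0.092 -18.1 0.0796
0.091 -17.4 0.0795
0.09 -16.4 0.0795
0.089 -13.7 0.0794
0.088 -13.8 0.0794
0.087 -12.0 0.0793
0.086 -11.0 0.0793
0.085 -9.5 0.0792
0.084 -8.6 0.0791
0.083 -7.6 0.0792
0.082 -5.7 0.0791
0.081 -5.4 0.0791
0.08 -3.6 0.0791
0.08 0.6 0.0808
[-0.41176495 -0.58974479 -0.13942192]
bolt_handle [[280.7, 192.6]] [[314.9, 179.1]]
jar [[162.0, 226.7]] [[298.3, 389.8]]
star_candle [[420.7, 138.4]] [[408.8, 308.8]]
pillar_candle [] [[418.6, 392.2]]
[0.55352632 0.11878457 0.061     ] 0.07749895024896336 46.2083 0.049917403286562606
t4 195.0 (310.1384615384615, 192.03589743589743) [0.55354987 0.04226956 0.072     ]
t5 201.0 (279.6865671641791, 190.1592039800995) [0.55772664 0.12063636 0.072     ]
```

```bash
python3 -c "
from h import *
print(sign_off())"
```

```text
the job is handed in; nothing more can be done
None
```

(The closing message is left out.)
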